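# Hook the tin clamp's spring onto its anchor post

### The arm

A 7-joint arm with a two-finger parallel gripper is mounted at the origin on the work surface; the furniture and walls round the work are solid. World frame = base frame: x ahead of the robot, y to its left, z up, the work surface at z = 0. Lengths are in m, angles in rad, forces in N, time in s.
With the tool pointing down it reaches from about 0.35 to 0.9 m from the base axis. Payload 8.1 kg.
Tool frame: the origin (TCP) lies at the very end of the fingers, on their centre line; the grasp point (between the pads) lies 19 mm behind it; z points along the fingers, y is the direction in which the jaws open and shut (so a half turn about z gives the same grasp; the last joint's range is limited). The gripper opens to 92 mm and grips with 3 to 60 N. Pads are 19 mm wide; open, the fingers measure 130 mm over their backs; the gripper's body (75 mm by 190 mm) begins 47 mm behind the grasp point.
Start: joints at [1.013, 0.434, 0.025, 1.573, -0.012, 1.134, -0.075], TCP at [0.275, -0.561, 0.227] pointing down, gripper open.
Joint ranges: [-2.62, 2.62], [-0.44, 2.09], [-1.27, 1.32], [0.08, 2.57], [-1.32, 4.46], [0.12, 2], [-2.74, 2.74]. Speed limits (rad/s): [2.22, 2.22, 3.01, 3.01, 3.14, 3.14, 3.14].

### API

Orientations are given as a 3x3 rotation matrix whose columns are the frame's x, y, z axes.
In Python, from station import status, capture, camera_info, ctrl gives the robot as it stands.
- The arm moves only by the tool servo_tool, never from a script. Its argument "steps" is a list that holds one entry, the list of rows, each a list of 6 numbers: the shift along the tool's x, y, z in m, then the turn, a rotation vector about the tool's x, y, z in rad. A call has 1 to 8 rows; each row shifts and turns the commanded pose from where the row before left it, along the tool's axes as they then stand; what a row does not reach is not made up. A row lasts 1/12 s, in which the tool goes at most 41.7 mm and 7.16 degrees, less where a joint would pass 70% of its speed; a pose out of reach is approached as far as the arm can. A call is refused whole if a number of a shift passes 0.0417 or a number of a turn 0.125, either way. A call with a gripper value outside its range is refused whole. "grip" is the gripper command: -1 is fully open, 1 is shut, values between are in proportion, set as the call begins (left out, the last holds). The fingers move at their own pace and stop on an object; "squeeze" is the grip in N (left out, the last holds). Time passes only in rows, so rows that do not move let the fingers close. It gives the time, the measured TCP pose, the force and the opening at its end, in the units of the state.
- status.sense(): the state, without advancing time (a new reading comes with each control period).
- capture(name): name is "scene" or "top"; returns the picture (420x560x3 uint8, blue, green, red); there is no depth.
- camera_info(name): a dict with "fx", "fy", "cx", "cy" (pixels), "R" (3x3) and "t" (3): a world point X has camera coordinates R X + t. Camera axes: x right, y down, z forward; pixel columns grow to the right and rows downward; lengths in m; the calibration is good to about 2 mm. A picture is of the moment at which its call begins. camera_info takes no time and is no camera call.
- ctrl.close_job(): hands the job in, once; it reports no verdict.
The state is a dict: "clock": time; "joint_positions": joint angles; "dq": joint speeds; "effort": joint torques, N m; "tool_pos": TCP position; "orientation": TCP orientation; "wrist_force": force on the tool from outside, world axes, zero at the start; "ft_torque": the same for the moment, N m; "finger_gap": finger opening in m.
Only numpy, scipy, OpenCV 4.12 (cv2) and the standard library are available. Lean on these libraries where they do the work, as an engineer would, in place of code of your own. Each camera call takes 0.05 s, during which the arm holds its last target. There are 200 camera calls.

### The job

The bench clamp that holds the little sample tin is slack because its spring is unhooked. Take the spring puller from its holder, put its pin into the spring's small pull eye, stretch the spring a little past the anchor post and, feeling for the post with light pressure, press the larger end loop over the post so that it stays caught under the post's head. Use only the puller on the spring, do not force or overstretch it, then stand the puller back in its holder and leave everything else as it is.

Things in the scene. Friction and masses are not known exactly. Their poses are not given: they have to be found in the camera images.
- clamp: bench clamp fixed to the worktop: grey plate 300 x 100 x 12 mm; origin under its centre, x along the plate from the tin (x = -105 mm) towards the anchor post, y across, z up. At the start the loop centre is at x = 72 mm, the pull eye at x = 24 mm, both on y = 0
- slot_mid (a point): middle of the anchor post's adjusting slot on the plate's top, at clamp x = 117, y = 0, 12 mm above the worktop. The upright steel post can be set up to 13 mm either way along the slot (clamp x): its setting differs every time and is not reported. Post: shank 6 mm thick, flat-topped head 12 mm wide from 24.5 to 29.5 mm above the worktop, flat foot 18 mm wide with its top 14.5 mm up
- spring_pivot (a point): fixed end of the spring, at clamp x = -55, y = 0, 38 mm above the worktop. The spring lies along clamp x; its free end stands out towards +x, held about 6 mm clear above the height of the post's head by its own stiffness. It swivels and dips softly, and springs up again when not held down
- spring (a joint): stretch of the spring, m: 0 = slack against its stop, as at the start; the pull is 1.6 N plus 160 N/m times the stretch. The loop is centred over the post at a stretch of 32 to 58 mm, depending on the post's setting; once caught, the stretch stays 4 to 5 mm less than that. More than 70 mm overstretches it
- pull_eye (a point): centre of the pull eye, the smaller wire ring next to the coil, in which the puller's pin goes: flat ring, inside width 12 mm, outside 18.4 mm, wire 3.2 mm thick; about 38 mm above the worktop when free
- hook_loop (a point): centre of the end loop that goes over the post: flat wire ring, inside width 15.6 mm, outside 23.2 mm, wire 3.2 mm thick, 48 mm beyond the pull eye on the same end piece; a straight wire joins the rings. Caught: ring centre about 22 mm above the worktop, below the head's underside, bearing on the far side of the shank; above 24.5 mm it is not caught
- hook: the spring's stiff end piece with both rings; it rocks up to 0.25 rad on the coil. Pressed down at the pull eye while the loop or the joining wire rides on the post's head, it yields a few mm with rising force, then goes hard (pull and press together must stay under 20 N; a press of 4 to 8 N is plenty); the force falls when the loop drops over the head, after which it must be pressed lower to pass under the head
- puller_mid (a point): middle of the wooden handle of the spring puller (loose, 120 g): square handle 26 x 26 mm, 66 mm tall, sides along the puller's x and y; below it a round steel collar 17 mm wide and 14 mm tall and below that a pin 7 mm wide and 10 mm long. The pin tip lies 57 mm and the collar's flat underside, which presses on the pull eye's ring, 47 mm below this point; puller 93 mm tall in all
- puller_tip (a point): end of the puller's pin, on its axis; axes are the puller's, z up the handle
- puller: the spring puller, origin at its pin tip, z up the handle
- holder: fixed plywood block 70 x 70 x 30 mm with a hole 20 mm wide and 28 mm deep in its top; origin under its centre. The puller stands in it pin down, the underside of its handle resting on the block's top (pin tip then 6 mm above the worktop)
- tin: small paint tin 60 mm wide, 55 mm tall in the clamp; origin under its centre; leave it
- pot_a: tester pot, 49 mm wide, 60 mm tall, at the back; leave it
- pot_b: tester pot, 49 mm wide, 60 mm tall, at the back; leave it
- masking_tape: roll of masking tape 104 mm wide, 25 mm tall, at the back right; leave it
- brush: flat paint brush 216 mm long lying near the robot; leave it
- notes: block of sticky notes 50 x 52 x 18 mm on the right; leave it
- pens: pen cup with pens, 66 mm wide, 162 mm tall, at the back left; leave it
Not all that is in view belongs to the job. Of the things shaped like the puller, the wooden one is meant. Of the things shaped like the holder, the plywood one is meant.

How it is judged:
On the way, in this order (a step that is already met when the one before it is completed fails the run):
1. the puller draws the spring out by at least 20 mm (value of joint spring above 0.02 m and contact force between puller and hook above 2 N), for 0.1 s.
2. the loop is caught under the post's head and holds the spring stretched without the puller (value of joint spring between 0.024 and 0.057 m and z of hook_loop in the frame of clamp below 0.0245 m and contact force between puller and hook below 0.1 N and distance between puller_tip and pull_eye above 0.03 m), for 0.2 s.
At the end, for the whole second after the job is handed in: the loop is caught under the head of the anchor post (loop centre less than 24.5 mm above the worktop, spring stretched 24 to 57 mm) and at rest; the puller stands upright in its holder's hole (pin tip within 6 mm of the hole's axis and under 10 mm above the worktop), released and at rest (value of joint spring between 0.024 and 0.057 m and z of hook_loop in the frame of clamp below 0.0245 m and horizontal distance between puller_tip and holder below 0.006 m and height (world z) of puller_tip below 0.01 m and angle between puller's own z axis and vertical below 0.1 rad and linear speed of each of hook, puller below 0.01 m/s); the robot touches nothing.
It fails at once if the spring is overstretched (more than 70 mm) (value of joint spring above 0.07 m).
It fails at once if the puller is forced against the spring's end piece (more than 20 N) (contact force between puller and hook above 20 N).
It fails at once if the gripper or arm itself pushes the spring's end piece (contact force between any of the fingers, the arm and hook above 1 N).
It fails at once if a bystander is moved more than 20 mm or the tin or a pot is tipped (distance of any of tin, pot_a, pot_b, masking_tape, brush, notes, pens from where it was at the start of the episode above 0.02 m or angle between any of tin, pot_a, pot_b, pens's own z axis and vertical above 0.3 rad).
It also fails if it takes over 72 s, if anything falls off the work surface, if the arm or the gripper's body presses on something with over 40 N, if the wrist force passes 120 N, or if a joint passes its speed limit or range.

## Working session

There is one attempt and no reset: what is moved stays moved. The work goes in short steps, Python scripts to look and compute and a tool call to move; the robot and the scene stay as the last step left them, time stands still between calls to the robot, and variables do not carry over. Pictures are saved under pics/ and viewed, about 8 in all and at most 12, crops included, and the job is handed in when it is done.

Besides the shell and the picture viewer there is one more tool, called after "Emit:" as a command line: name --argument value ..., lists and objects as JSON in quotes. servo_tool: Moves the arm, as the interface text tells. Its arguments: {"type":"object","properties":{"steps":{"type":"array","items":{"type":"array","items":{"type":"array","items":{"type":"number"}}}},"grip":{"type":"number"},"squeeze":{"type":"number"}},"required":["steps"]}

```bash
mkdir -p pics; ls
cat > h.py <<'E'
import numpy as np, cv2
from station import status, capture, camera_info, ctrl
def ray(cam,u,v):
    c=camera_info(cam);R=np.array(c["R"]);t=np.array(c["t"])
    d=R.T@np.array([(u-c["cx"])/c["fx"],(v-c["cy"])/c["fy"],1]);return -R.T@t,d
def onz(cam,u,v,z):
    o,d=ray(cam,u,v);return o+d*(z-o[2])/d[2]
def proj(cam,X):
    c=camera_info(cam);p=np.array(c["R"])@np.array(X)+np.array(c["t"])
    return np.array([c["fx"]*p[0]/p[2]+c["cx"],c["fy"]*p[1]/p[2]+c["cy"]])
E
python3 - <<'E'
from h import *
for n in("scene","top"):
    i=capture(n);cv2.imwrite(f"pics/{n}0.png",i);c=camera_info(n);print(n,c)
a=cv2.imread("pics/scene0.png");b=cv2.imread("pics/top0.png")
cv2.imwrite("pics/both0.png",cv2.resize(np.hstack([a,b]),(800,300),interpolation=cv2.INTER_AREA))
print(status.sense())
E
```

```text
pics
scene {'fx': 401.97005478290134, 'fy': 401.97005478290134, 'cx': 276.9004829824462, 'cy': 215.91199925035568, 'R': array([[-0.81703268, -0.57640986,  0.01446598],
       [-0.3246839 ,  0.43920086, -0.83766519],
       [ 0.476485  , -0.68909671, -0.54599246]]), 't': array([0.35956207, 0.29555537, 1.10134744])}
top {'fx': 409.3261839569222, 'fy': 409.3261839569222, 'cx': 276.8213673112675, 'cy': 201.13566267827818, 'R': array([[-0.00326432, -0.9999512 ,  0.00932424],
       [-0.99272223,  0.00211795, -0.12040798],
       [ 0.12038236, -0.00964943, -0.9926807 ]]), 't': array([-0.130146  ,  0.5367417 ,  1.50869255])}
{'clock': 0.1, 'joint_positions': array([ 1.01340337,  0.43516603,  0.02498337,  1.57399205, -0.01156849,
        1.13398374, -0.07510419]), 'dq': array([-0.00038487, -0.00094252, -0.00142273, -0.00251279, -0.00074553,
       -0.0004174 , -0.00046016]), 'effort': array([ 3.69650268e-03, -6.69121456e+01,  9.88584012e-01, -3.15143716e+01,
       -6.03622897e-02,  3.74497636e-02,  8.09208154e-05]), 'tool_pos': array([ 0.27429032, -0.56109932,  0.2260211 ]), 'orientation': array([[ 8.98382230e-01,  4.39213838e-01, -7.57627937e-04],
       [ 4.39214462e-01, -8.98381465e-01,  1.18321535e-03],
       [-1.60954340e-04, -1.39574079e-03, -9.99999013e-01]]), 'wrist_force': array([ 0.57371601, -1.5470418 , -0.13328604]), 'ft_torque': array([-0.00129546,  0.02437717, -0.03570953]), 'finger_gap': 0.09165762491438167}
```

View pics/top0.png

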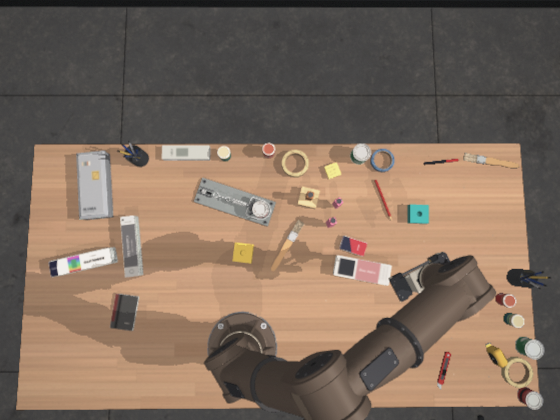

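View pics/scene0.png

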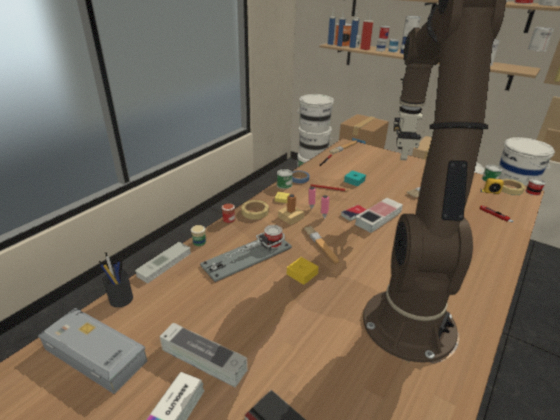

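In the top view, the clamp plate runs from the tin (260,208) to its left end (200,190). Holder-like things are the plywood block (309,197) and the teal block (418,214). Puller-like things are the brown one in the plywood block (scene 291,203) and two pink/purple ones (top 337,203 and 331,222). I'll check these choices in a close crop.

Run:
```python
from h import *
a=cv2.imread("pics/scene0.png");b=cv2.imread("pics/top0.png")
A=cv2.resize(b[170:235,185:345],(800,325),interpolation=cv2.INTER_CUBIC)
B=cv2.resize(a[185:280,195:335],(400,271),interpolation=cv2.INTER_CUBIC)
C=cv2.resize(b[180:220,290:350],(400,271),interpolation=cv2.INTER_CUBIC)
cv2.imwrite("pics/crop0.png",np.vstack([A,np.hstack([B,C])]))
```

```text
(no output)
```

View pics/crop0.png

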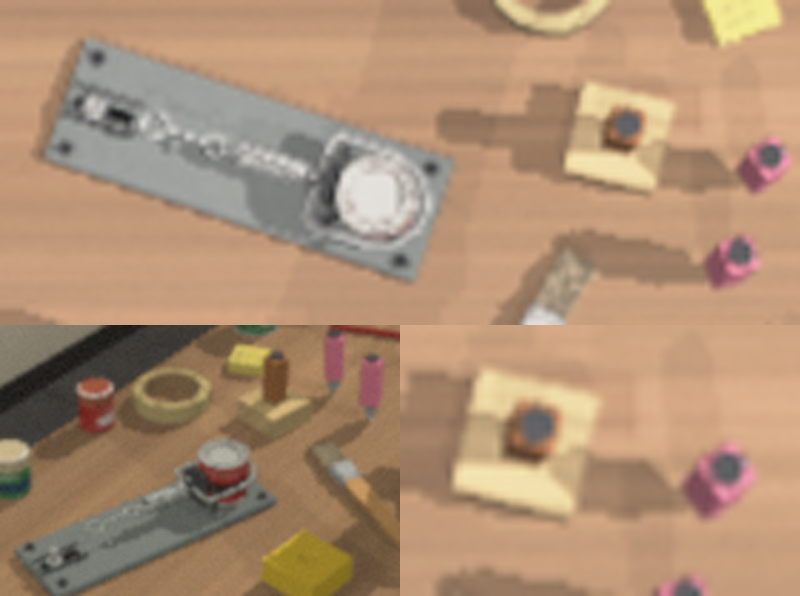

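The brown wooden puller stands in the plywood holder, and the bright post head is at about top px (205,191). Next I measure the clamp, holder and puller.

Run:
```python
from h import *
b=cv2.imread("pics/top0.png");hsv=cv2.cvtColor(b,cv2.COLOR_BGR2HSV)
def big(m,x0,y0,x1,y1):
    w=np.zeros_like(m);w[y0:y1,x0:x1]=m[y0:y1,x0:x1]
    k=max(cv2.findContours(w,cv2.RETR_EXTERNAL,cv2.CHAIN_APPROX_NONE)[0],key=cv2.contourArea);return k
m=cv2.inRange(hsv,(0,0,50),(179,60,255))
k=big(m,188,172,282,232);c=k[:,0,:].astype(float)
W=np.array([onz("top",u,v,.012)[:2] for u,v in c]).astype(np.float32)*1000
r=cv2.minAreaRect(W);print("plate",r);B=cv2.boxPoints(r);print(B,[proj("top",[*p/1000,.012]) for p in B])
# holder: light plywood
print(hsv[192:203,299:320,:][::3,::3].tolist())
m=cv2.inRange(hsv,(15,40,165),(32,140,255))
k=big(m,292,180,326,212);W=np.array([onz("top",u,v,.03)[:2] for u,v in k[:,0,:]]).astype(np.float32)*1000
print("holder",cv2.minAreaRect(W),cv2.boundingRect(k))
m=cv2.inRange(hsv,(90,20,40),(130,255,160))
k=big(m,300,186,320,206);M=cv2.moments(k);u,v=M['m10']/M['m00'],M['m01']/M['m00'];print("cap",u,v,onz("top",u,v,.099),cv2.boundingRect(k))
```

```text
plate ((538.480712890625, 30.426712036132812), (298.9015197753906, 99.45482635498047), 71.4210205078125)
[[ 443.7281   -95.39175]
 [ 537.9998  -127.0792 ]
 [ 633.23334  156.24518]
 [ 538.9616   187.93262]] [array([267.29608967, 226.09871206]), array([275.58579568, 201.38273132]), array([201.71835779, 176.91290545]), array([192.92315433, 201.30772369])]
[[[13, 94, 147], [20, 85, 228], [21, 82, 231], [11, 121, 168], [12, 82, 150], [20, 86, 232], [21, 75, 239]], [[16, 91, 157], [18, 90, 193], [16, 94, 155], [8, 44, 115], [135, 5, 101], [18, 91, 228], [20, 83, 231]], [[17, 90, 184], [18, 90, 198], [16, 98, 141], [12, 127, 108], [12, 133, 163], [20, 85, 228], [17, 91, 194]], [[22, 72, 240], [22, 71, 242], [22, 73, 240], [22, 76, 239], [21, 80, 235], [18, 90, 201], [16, 92, 180]]]
holder ((553.218505859375, -251.8733673095703), (73.5231704711914, 73.2404556274414), 75.73271179199219) (298, 186, 23, 23)Traceback (most recent call last):
  File "<stdin>", line 16, in <module>
  File "<stdin>", line 5, in big
ValueError: max() iterable argument is empty
```

Run:
```python
from h import *
b=cv2.imread("pics/top0.png");s=cv2.imread("pics/scene0.png")
def cen(img,x0,y0,x1,y1,lo,hi):
    h=cv2.cvtColor(img,cv2.COLOR_BGR2HSV)[y0:y1,x0:x1];m=cv2.inRange(h,lo,hi)
    n,l,st,ce=cv2.connectedComponentsWithStats(m);i=1+np.argmax(st[1:,4]);return ce[i]+[x0,y0],st[i]
c,st=cen(b,304,190,316,202,(0,0,40),(179,75,130));print("cap",c,st,onz("top",*c,.099))
c,st=cen(s,280,185,303,218,(0,100,30),(20,255,170));print("handle scene",c,st, onz("scene",*c,.066))
# profile of plate centreline in top, at head-top height
C=np.array([.5385,.0304]);ex=np.array([.3186,.948]);ex/=np.linalg.norm(ex);ey=np.array([-ex[1],ex[0]])
g=cv2.cvtColor(b,cv2.COLOR_BGR2GRAY).astype(np.float32)
for x in range(8,148,3):
    row=[]
    for y in(-12,-9,-6,-3,0,3,6,9,12):
        u,v=proj("top",[*(C+ex*x/1000+ey*y/1000),.030]);row.append(int(cv2.getRectSubPix(g,(1,1),(float(u),float(v)))[0,0]))
    print(x,row)
for x in(-105,):
    print("tin",C+ex*x/1000)
print("eye",C+ex*.024,"slot",C+ex*.117,"yaw",np.degrees(np.arctan2(ex[1],ex[0])))
```

```text
cap [310.         194.21052632] [ 4  2  5  5 19] [ 0.55334685 -0.25096095  0.099     ]
handle scene [292.18789144 200.67014614] [  0   0  23  33 479] [ 0.55794616 -0.26530085  0.066     ]
8 [151, 160, 165, 164, 160, 137, 127, 121, 127]
11 [154, 155, 156, 154, 150, 137, 125, 124, 126]
14 [158, 159, 158, 150, 149, 143, 127, 127, 127]
17 [161, 167, 165, 156, 155, 160, 137, 130, 128]
20 [161, 175, 178, 173, 158, 153, 143, 140, 129]
23 [162, 179, 181, 159, 130, 132, 144, 146, 131]
26 [164, 177, 183, 156, 137, 139, 155, 140, 128]
29 [163, 173, 184, 167, 151, 140, 158, 135, 126]
32 [158, 168, 180, 182, 173, 142, 127, 116, 127]
35 [157, 164, 172, 185, 191, 150, 123, 122, 126]
38 [160, 161, 162, 174, 166, 142, 126, 126, 127]
41 [161, 161, 162, 167, 164, 141, 129, 127, 127]
44 [160, 160, 168, 180, 185, 149, 133, 127, 128]
47 [159, 160, 167, 182, 194, 159, 137, 131, 130]
50 [158, 159, 162, 171, 163, 143, 142, 143, 144]
53 [158, 160, 162, 164, 158, 140, 155, 154, 150]
56 [160, 160, 168, 178, 178, 144, 146, 150, 144]
59 [159, 161, 172, 188, 194, 158, 138, 132, 125]
62 [160, 167, 175, 186, 180, 16
[... 781 characters left out ...]
 [129, 133, 150, 144, 140, 137, 136, 128, 117]
116 [123, 135, 158, 179, 183, 175, 173, 156, 113]
119 [125, 135, 158, 177, 183, 186, 181, 164, 111]
122 [128, 136, 162, 183, 189, 185, 173, 159, 130]
125 [124, 131, 167, 187, 188, 178, 162, 141, 124]
128 [117, 120, 140, 158, 163, 153, 136, 114, 104]
131 [120, 114, 122, 118, 101, 108, 110, 109, 102]
134 [126, 123, 130, 108, 86, 75, 93, 108, 114]
137 [128, 131, 142, 123, 106, 97, 111, 113, 114]
140 [126, 133, 142, 144, 134, 117, 117, 114, 111]
143 [127, 129, 133, 135, 130, 122, 120, 122, 118]
146 [122, 120, 124, 127, 122, 117, 122, 127, 125]
tin [ 0.50505051 -0.06912955]
eye [0.5461456  0.05314961] slot [0.57577229 0.14130436] yaw 71.4237414401329
```

Emit:
servo_tool --steps '[[[0.036,-0.0145,0,0,0,0],[0.036,-0.0145,0,0,0,0],[0.036,-0.0145,0,0,0,0],[0.036,-0.0145,0,0,0,0],[0.036,-0.0145,0,0,0,0],[0.036,-0.0145,0,0,0,0],[0.036,-0.0145,0,0,0,0],[0.036,-0.0145,0,0,0,0]]]' --grip 0.1 --squeeze 50

```text
clock: 0.77
tool_pos: [0.4831, -0.3291, 0.2265]
orientation: [[0.898, 0.439, -0.001], [0.439, -0.898, 0.0], [-0.0, -0.0, -1.0]]
wrist_force: [0.1, 0.1, -1.2]
finger_gap: 0.0438
```

Emit:
servo_tool --steps '[[[0,0,0,0,0,0.1007],[0,0,0,0,0,0.1007],[0,0,0,0,0,0.1007],[0,0,0,0,0,0.1007],[0,0,0,0,0,0.1007],[0,0,0,0,0,0.1007],[0,0,0,0,0,0.1007],[0,0,0,0,0,0]]]'

```text
clock: 1.43
tool_pos: [0.4821, -0.3306, 0.2264]
orientation: [[0.968, -0.252, -0.001], [-0.252, -0.968, 0.0], [-0.001, -0.0, -1.0]]
wrist_force: [0.3, -0.3, 0.2]
finger_gap: 0.0414
```

```bash
cat >> h.py <<'E'
from scipy.spatial.transform import Rotation as Ro
def go(target,yangle=None,down=True):
    "tool-frame delta to world target; turn that makes tool vertical with y axis at yangle (deg)"
    s=status.sense();R=np.array(s["orientation"]);p=np.array(s["tool_pos"])
    print("pos",p.round(4),"yang",np.degrees(np.arctan2(R[1,1],R[0,1])).round(2),"gap",round(s["finger_gap"],4),"F",np.round(s["wrist_force"],2),"t",s["clock"])
    print("shift",(R.T@(np.array(target)-p)).round(4))
    if yangle is not None:
        a=np.radians(yangle);y=np.array([np.cos(a),np.sin(a),0]);z=np.array([0,0,-1.]);T=np.c_[np.cross(y,z),y,z]
        print("turn",Ro.from_matrix(R.T@T).as_rotvec().round(4))
E
python3 -c "
from h import *
go([.5533,-.2513,.13],-104.3)
i=capture('top');cv2.imwrite('pics/t1.png',i)"
```

```text
pos [ 0.4821 -0.3306  0.2264] yang -104.6 gap 0.0414 F [ 0.28 -0.28  0.17] t 1.4333
shift [ 0.049  -0.0946  0.0963]
turn [-0.0001  0.0008 -0.0052]
```

Emit:
servo_tool --steps '[[[0.0163,-0.0315,0,0,0,-0.005],[0.0163,-0.0315,0,0,0,0],[0.0163,-0.0315,0,0,0,0],[0,0,0.03,0,0,0],[0,0,0.03,0,0,0],[0,0,0.03,0,0,0],[0,0,0,0,0,0]]]' --grip -0.1

```text
clock: 2.07
tool_pos: [0.5493, -0.2494, 0.1311]
orientation: [[0.971, -0.239, -0.009], [-0.239, -0.971, 0.003], [-0.009, -0.001, -1.0]]
wrist_force: [-1.3, -0.0, -0.7]
finger_gap: 0.0501
```

```bash
python3 -c "
from h import *
go([.5533,-.2513,.054],-104.3)
i=capture('scene');j=capture('top')
u,v=proj('scene',[.553,-.25,.1]).astype(int);print(u,v)
A=cv2.resize(i[v-60:v+40,u-60:u+60],(480,400),interpolation=3)
cv2.imwrite('pics/c2.png',A)"
```

```text
pos [ 0.5493 -0.2494  0.1311] yang -103.81 gap 0.0501 F [-1.26 -0.01 -0.68] t 2.0667
shift [0.005  0.0009 0.077 ]
turn [-0.001   0.0094  0.0086]
291 194
```

View pics/c2.png

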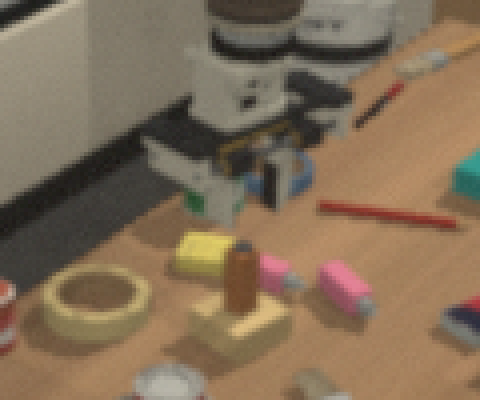

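The gripper is above the brown puller (crop 240,280), with its fingers either side at (215,190) and (280,180). The two pink look-alikes have toppled beside it; they don't belong to the job. Descending.

Emit:
servo_tool --steps '[[[0.004,0.001,0,0,0.005,0.005],[0,0,0.015,0,0,0],[0,0,0.015,0,0,0],[0,0,0.015,0,0,0],[0,0,0.015,0,0,0],[0,0,0.015,0,0,0],[0,0,0,0,0,0],[0,0,0,0,0,0]]]'

```text
clock: 2.83
tool_pos: [0.5577, -0.2537, 0.0631]
orientation: [[0.969, -0.247, 0.006], [-0.247, -0.969, -0.002], [0.007, 0.0, -1.0]]
wrist_force: [0.5, -0.1, -0.2]
finger_gap: 0.0507
```

```bash
python3 -c "
from h import *
go([.5533,-.2513,.054],-104.3)"
```

```text
pos [ 0.5577 -0.2537  0.0631] yang -104.33 gap 0.0507 F [ 0.47 -0.07 -0.17] t 2.8333
shift [-0.0049 -0.0012  0.0091]
turn [ 0.0001 -0.0066 -0.0005]
```

Emit:
servo_tool --steps '[[[-0.0045,-0.001,0.009,0,-0.006,0],[0,0,0,0,0,0],[0,0,0,0,0,0],[0,0,0,0,0,0]]]'

```text
clock: 3.17
tool_pos: [0.5531, -0.2512, 0.0534]
orientation: [[0.969, -0.247, -0.0], [-0.247, -0.969, -0.0], [-0.0, 0.0, -1.0]]
wrist_force: [-0.2, 0.5, -0.5]
finger_gap: 0.0502
```

```bash
python3 -c "
from h import *
go([.5533,-.2513,.054],-104.3)"
```

```text
pos [ 0.5531 -0.2512  0.0534] yang -104.33 gap 0.0502 F [-0.18  0.51 -0.5 ] t 3.1667
shift [ 0.0002  0.0001 -0.0006]
turn [ 0.0001  0.0001 -0.0005]
```

Emit:
servo_tool --steps '[[[0,0,0,0,0,0],[0,0,0,0,0,0],[0,0,0,0,0,0],[0,0,0,0,0,0],[0,0,0,0,0,0],[0,0,0,0,0,0],[0,0,0,0,0,0]]]' --grip 1 --squeeze 50

```text
clock: 3.75
tool_pos: [0.5528, -0.251, 0.0528]
orientation: [[0.969, -0.248, -0.001], [-0.248, -0.969, 0.0], [-0.001, -0.0, -1.0]]
wrist_force: [-0.3, 1.0, 0.3]
finger_gap: 0.0258
```

```bash
python3 -c "
from h import *
go([.5533,-.2513,.054],-104.3)"
```

```text
pos [ 0.5528 -0.251   0.0528] yang -104.33 gap 0.0258 F [-0.29  1.02  0.27] t 3.75
shift [ 0.0005  0.0002 -0.0012]
turn [-0.      0.0009 -0.0005]
```

Emit:
servo_tool --steps '[[[0,0,-0.015,0,0,0],[0,0,-0.02,0,0,0],[0,0,-0.025,0,0,0],[0,0,-0.025,0,0,0],[0,0,-0.02,0,0,0],[0,0,0,0,0,0]]]'

```text
clock: 4.25
tool_pos: [0.5549, -0.2521, 0.1619]
orientation: [[0.969, -0.248, 0.005], [-0.248, -0.969, -0.002], [0.005, 0.001, -1.0]]
wrist_force: [0.3, 0.3, -0.6]
finger_gap: 0.0254
```

Emit:
servo_tool --steps '[[[-0.0102,-0.0366,0,0,0,0],[-0.0102,-0.0366,0,0,0,0],[-0.0102,-0.0366,0,0,0,0],[-0.0102,-0.0366,0,0,0,0],[-0.0102,-0.0366,0,0,0,0],[-0.0102,-0.0366,0,0,0,0],[-0.0102,-0.0366,0,0,0,0],[-0.0102,-0.0366,0,0,0,0]]]'

```text
clock: 4.92
tool_pos: [0.5454, 0.0544, 0.157]
orientation: [[0.969, -0.248, -0.002], [-0.248, -0.969, -0.0], [-0.002, 0.001, -1.0]]
wrist_force: [0.3, 0.1, -1.2]
finger_gap: 0.0257
```

Emit:
servo_tool --steps '[[[0,0,0,0,0,0],[0,0,0.02,0,0,0],[0,0,0.02,0,0,0],[0,0,0.005,0,0,0],[0,0,0,0,0,0],[0,0,0,0,0,0],[0,0,0,0,0,0]]]'

```text
clock: 5.5
tool_pos: [0.5468, 0.0526, 0.1136]
orientation: [[0.969, -0.248, 0.0], [-0.248, -0.969, 0.0], [-0.0, -0.0, -1.0]]
wrist_force: [-0.1, 0.4, -0.3]
finger_gap: 0.0261
```

```bash
python3 -c "
from h import *
go([.5461,.0531,.1])
i=capture('scene');j=capture('top');cv2.imwrite('pics/s3.png',i);cv2.imwrite('pics/t3.png',j)
for n in('scene','top'): print(n,proj(n,[.5461,.0531,.053]),proj(n,[.5461,.0531,.038]))
u,v=proj('scene',[.55,.053,.06]).astype(int)
A=cv2.resize(i[v-40:v+35,u-50:u+50],(800,600),interpolation=3)
cv2.imwrite('pics/c3.png',A);print(u-50,v-40)"
```

```text
pos [0.5468 0.0526 0.1136] yang -104.37 gap 0.0261 F [-0.07  0.36 -0.3 ] t 5.5
shift [-0.0008 -0.0003  0.0136]
scene [240.77972312 246.05006494] [240.939667   249.73343738]
top [227.17088232 198.00026619] [227.61487187 198.51190482]
189 203
```

View pics/c3.png

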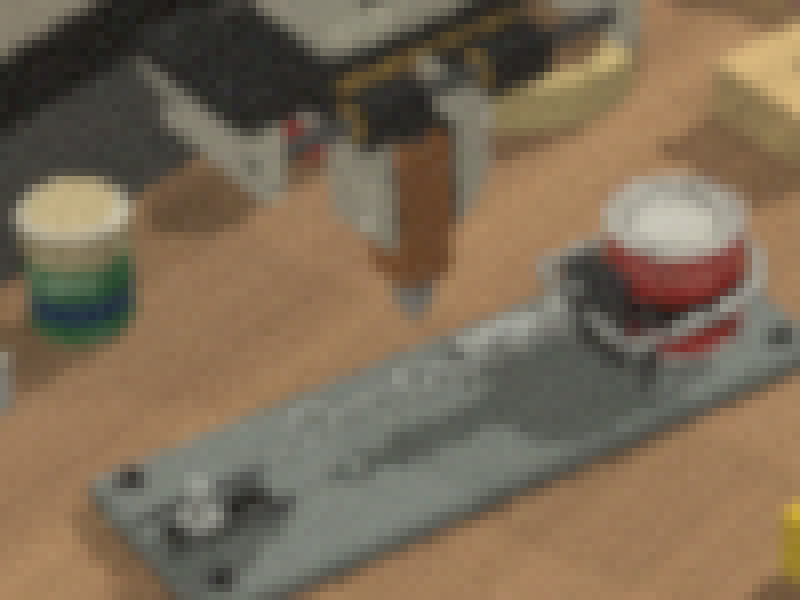

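Run:
```python
from h import *
C=np.array([.5385,.0304]);a=np.radians(71.42);ex=np.array([np.cos(a),np.sin(a)]);ey=np.array([-ex[1],ex[0]])
out=[]
for n,z in(("top",.038),("scene",.038),("top",.0295),("scene",.0295)):
    im=cv2.imread(f"pics/{n}0.png");xs=np.arange(-10,150,.2);ys=np.arange(18,-18,-.25)
    P=np.array([[proj(n,[*(C+ex*x/1000+ey*y/1000),z]) for x in (-10,150)] for y in(18,-18)])
    src=np.float32([[0,0],[800,0],[0,144],[800,144]]);M=cv2.getPerspectiveTransform(src,np.float32(P.reshape(4,2)))
    w=cv2.warpPerspective(im,M,(800,144),flags=cv2.INTER_CUBIC|cv2.WARP_INVERSE_MAP)
    for x in range(0,150,12): cv2.line(w,(int((x+10)*5),0),(int((x+10)*5),8),(0,0,255),1)
    cv2.line(w,(0,72),(12,72),(0,0,255),1);out.append(w)
cv2.imwrite("pics/rect.png",np.vstack(out))
```

```text
(no output)
```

View pics/rect.png

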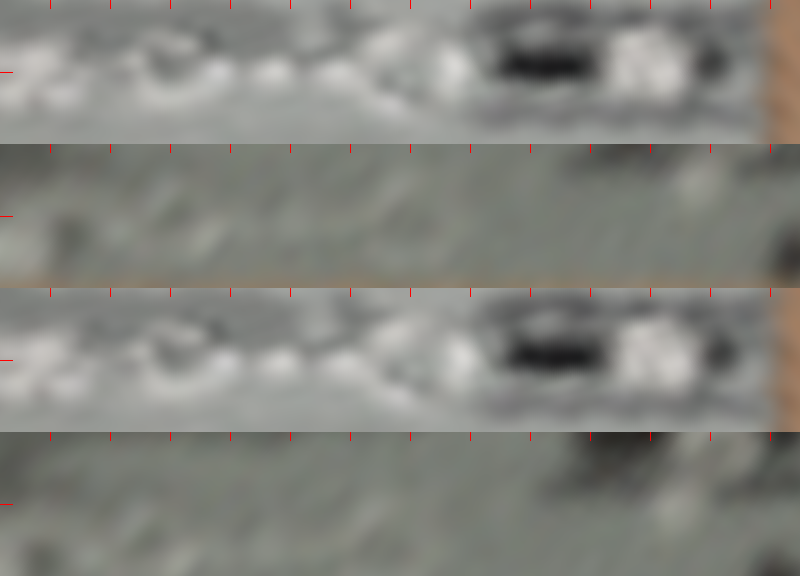

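Emit:
servo_tool --steps '[[[-0.0014,-0.0008,0,0,0,0],[0,0,0.009,0,0,0],[0,0,0.009,0,0,0],[0,0,0.005,0,0,0],[0,0,0.004,0,0,0],[0,0,0.004,0,0,0],[0,0,0.003,0,0,0],[0,0,0,0,0,0]]]'

```text
clock: 6.27
tool_pos: [0.5447, 0.0539, 0.078]
orientation: [[0.969, -0.247, -0.002], [-0.247, -0.969, 0.0], [-0.002, 0.0, -1.0]]
wrist_force: [-0.7, 0.5, -1.7]
finger_gap: 0.0257
```

Emit:
servo_tool --steps '[[[0,0,0,0,0,0],[0,0,0,0,0,0],[0,0,0,0,0,0]]]'

```text
clock: 6.52
tool_pos: [0.5453, 0.054, 0.0791]
orientation: [[0.969, -0.248, -0.0], [-0.248, -0.969, 0.0], [-0.0, -0.0, -1.0]]
wrist_force: [-0.6, -0.6, -1.4]
finger_gap: 0.0256
```

```bash
python3 -c "
from h import *
go([.5456,.0537,.0788])
i=capture('scene');j=capture('top');cv2.imwrite('pics/s4.png',i)
u,v=proj('scene',[.55,.07,.04]).astype(int)
A=cv2.resize(i[v-28:v+27,u-36:u+37],(796,600),interpolation=3)
cv2.imwrite('pics/c4.png',A);print(u-36,v-28)"
```

```text
pos [0.5453 0.054  0.0791] yang -104.33 gap 0.0256 F [-0.63 -0.6  -1.35] t 6.5167
shift [0.0004 0.0002 0.0003]
200 223
```

View pics/c4.png

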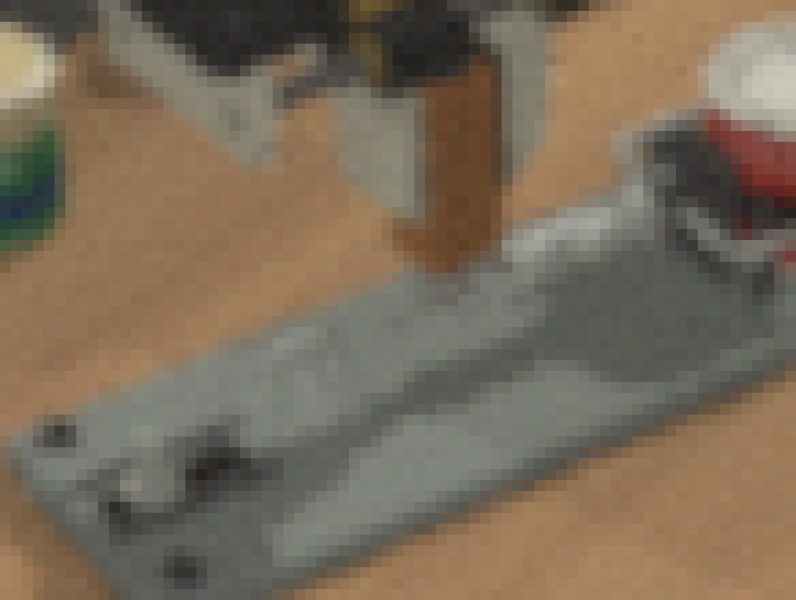

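Puller sits at the eye (crop 445,285). I pull a little and check the force to see whether the pin is in.

Emit:
servo_tool --steps '[[[0.0004,-0.006,0,0,0,0],[0.0004,-0.006,0,0,0,0],[0.0005,-0.006,0,0,0,0],[0,0,0,0,0,0],[0,0,0,0,0,0],[0,0,0,0,0,0]]]'

```text
clock: 7.12
tool_pos: [0.5505, 0.0706, 0.0786]
orientation: [[0.969, -0.248, -0.002], [-0.248, -0.969, -0.0], [-0.001, 0.001, -1.0]]
wrist_force: [-1.5, -3.1, -1.3]
finger_gap: 0.0261
```

```bash
cat >> h.py <<'E'
A_=np.radians(71.42);EX=np.array([np.cos(A_),np.sin(A_)]);EY=np.array([-EX[1],EX[0]]);C0=np.array([.5385,.0304])
def cl():
    s=status.sense();p=np.array(s["tool_pos"]);f=np.array(s["wrist_force"]);q=p[:2]-C0
    print("clamp pin x %.1f y %.1f tipz %.1f | F x %.2f y %.2f z %.2f | t %.2f"%(q@EX*1e3,q@EY*1e3,(p[2]-.0468)*1e3,f[:2]@EX,f[:2]@EY,f[2],s["clock"]))
E
python3 -c "
from h import *
cl()"
```

```text
clamp pin x 41.9 y 1.5 tipz 31.8 | F x -3.47 y 0.45 z -1.30 | t 7.12
```

Emit:
servo_tool --steps '[[[0.0005,-0.006,0,0,0,0],[0.0005,-0.006,0,0,0,0],[0.0005,-0.006,0,0,0,0],[0.0005,-0.006,0,0,0,0],[0.0005,-0.006,0,0,0,0],[0.0005,-0.006,0,0,0,0],[0,0,0,0,0,0],[0,0,0,0,0,0]]]'

```text
clock: 7.78
tool_pos: [0.5615, 0.103, 0.0781]
orientation: [[0.969, -0.249, -0.004], [-0.249, -0.969, -0.003], [-0.003, 0.003, -1.0]]
wrist_force: [-2.1, -8.7, -1.6]
finger_gap: 0.0256
```

Run:
```python
from h import *
cl()
i=capture('scene');j=capture('top');cv2.imwrite('pics/s5.png',i);cv2.imwrite('pics/t5.png',j)
u,v=proj('scene',[.575,.14,.03]).astype(int);a=cv2.resize(i[v-25:v+25,u-33:u+34],(400,300),interpolation=3)
u,v=proj('top',[.575,.14,.03]).astype(int);b=cv2.resize(j[v-17:v+18,u-22:u+23],(400,300),interpolation=3)
cv2.imwrite('pics/c5.png',np.hstack([a,b]))
```

```text
clamp pin x 76.1 y 1.3 tipz 31.3 | F x -8.93 y -0.84 z -1.63 | t 7.78
```

View pics/c5.png

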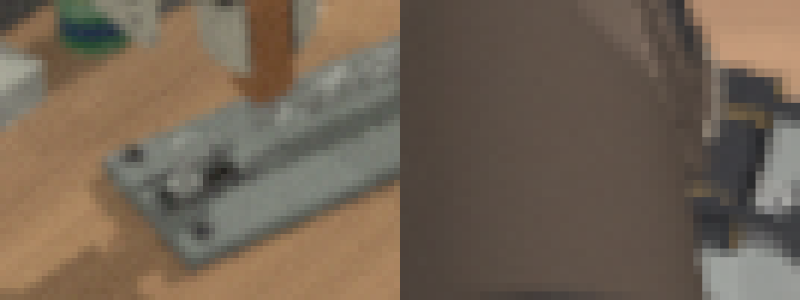

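Emit:
servo_tool --steps '[[[0.0002,-0.004,0,0,0,0],[0,0,0.003,0,0,0],[0,0,0.003,0,0,0],[0,0,0.002,0,0,0],[0,0,0,0,0,0],[0,0,0,0,0,0]]]'

```text
clock: 8.38
tool_pos: [0.5625, 0.1061, 0.0701]
orientation: [[0.968, -0.25, -0.004], [-0.25, -0.968, -0.003], [-0.003, 0.004, -1.0]]
wrist_force: [-2.8, -9.6, -0.2]
finger_gap: 0.0262
```

```bash
python3 -c "
from h import *
cl()"
```

```text
clamp pin x 79.4 y 1.4 tipz 23.3 | F x -9.98 y -0.42 z -0.17 | t 8.38
```

Emit:
servo_tool --steps '[[[0.0004,0,0.002,0,0,0],[0,0,0,0,0,0],[0,0,0,0,0,0]]]'

```text
clock: 8.63
tool_pos: [0.563, 0.1059, 0.0682]
orientation: [[0.968, -0.25, -0.004], [-0.25, -0.968, -0.003], [-0.003, 0.004, -1.0]]
wrist_force: [-2.8, -8.7, 0.4]
finger_gap: 0.0261
```

Emit:
servo_tool --steps '[[[0,0,0.001,0,0,0],[0,0,0,0,0,0],[0,0,0,0,0,0]]]'

```text
clock: 8.88
tool_pos: [0.563, 0.106, 0.0673]
orientation: [[0.968, -0.25, -0.004], [-0.25, -0.968, -0.003], [-0.003, 0.004, -1.0]]
wrist_force: [-3.4, -9.1, 0.6]
finger_gap: 0.0257
```

```bash
python3 -c "
from h import *
cl()"
```

```text
clamp pin x 79.4 y 0.9 tipz 20.5 | F x -9.73 y 0.31 z 0.63 | t 8.88
```

Emit:
servo_tool --steps '[[[0,0,0.001,0,0,0],[0,0,0,0,0,0],[0,0,0,0,0,0]]]'

```text
clock: 9.13
tool_pos: [0.563, 0.106, 0.0663]
orientation: [[0.968, -0.25, -0.004], [-0.25, -0.968, -0.003], [-0.003, 0.004, -1.0]]
wrist_force: [-2.7, -8.8, 1.1]
finger_gap: 0.0257
```

Emit:
servo_tool --steps '[[[0,0,0.001,0,0,0],[0,0,0,0,0,0],[0,0,0,0,0,0]]]'

```text
clock: 9.38
tool_pos: [0.563, 0.106, 0.0653]
orientation: [[0.968, -0.25, -0.004], [-0.25, -0.968, -0.003], [-0.003, 0.004, -1.0]]
wrist_force: [-2.9, -8.5, 0.8]
finger_gap: 0.0262
```

```bash
python3 -c "
from h import *
cl()"
```

```text
clamp pin x 79.5 y 0.8 tipz 18.5 | F x -8.97 y 0.02 z 0.80 | t 9.38
```

Emit:
servo_tool --steps '[[[0,0,0.001,0,0,0],[0,0,0,0,0,0],[0,0,0,0,0,0]]]'

```text
clock: 9.63
tool_pos: [0.5631, 0.106, 0.0643]
orientation: [[0.968, -0.25, -0.003], [-0.25, -0.968, -0.003], [-0.003, 0.004, -1.0]]
wrist_force: [-3.2, -8.8, 0.2]
finger_gap: 0.0259
```

Emit:
servo_tool --steps '[[[-0.0001,0.001,0,0,0,0],[0,0,0,0,0,0],[0,0,0,0,0,0]]]'

```text
clock: 9.88
tool_pos: [0.5628, 0.1051, 0.0644]
orientation: [[0.968, -0.25, -0.003], [-0.25, -0.968, -0.003], [-0.003, 0.004, -1.0]]
wrist_force: [-2.9, -9.3, 0.9]
finger_gap: 0.0258
```

Emit:
servo_tool --steps '[[[-0.0001,0.001,0,0,0,0],[0,0,0,0,0,0],[0,0,0,0,0,0]]]'

```text
clock: 10.13
tool_pos: [0.5625, 0.1042, 0.0644]
orientation: [[0.968, -0.25, -0.003], [-0.25, -0.968, -0.003], [-0.002, 0.004, -1.0]]
wrist_force: [-3.0, -9.9, 0.7]
finger_gap: 0.0259
```

```bash
python3 -c "
from h import *
cl()"
```

```text
clamp pin x 77.5 y 0.8 tipz 17.6 | F x -10.37 y -0.31 z 0.69 | t 10.13
```

Run:
```python
from h import *
i=capture('scene');cv2.imwrite('pics/s6.png',i)
u,v=proj('scene',[.573,.13,.03]).astype(int);o=cv2.imread('pics/scene0.png')
a=cv2.resize(i[v-20:v+20,u-26:u+27],(800,600),interpolation=3)
print(u-26,v-20)
for z in(.023,.0311,.038):
  for x in(117,122): print(x,z,(proj('scene',[*(C0+EX*x/1000+EY*.001),z])-[u-26,v-20])*15)
cv2.imwrite('pics/c6.png',a)
```

```text
192 240
117 0.023 [361.31433283 362.410057  ]
122 0.023 [340.24117361 371.31725529]
117 0.0311 [358.67471677 332.49727642]
122 0.0311 [337.52222491 341.37618534]
117 0.038 [356.41150353 306.84998557]
122 0.038 [335.19096152 315.70430701]
```

View pics/c6.png

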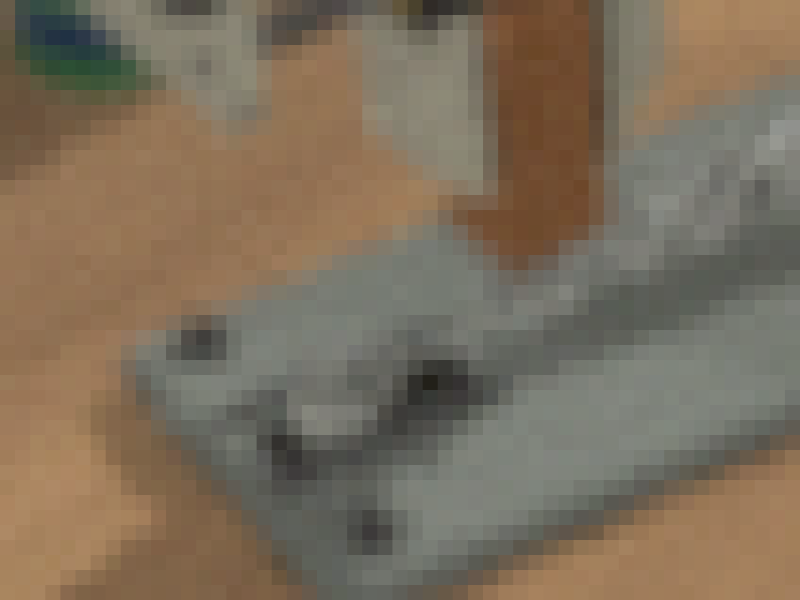

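Emit:
servo_tool --steps '[[[-0.0001,0.001,0,0,0,0],[0,0,0,0,0,0],[0,0,0,0,0,0]]]'

```text
clock: 10.43
tool_pos: [0.5622, 0.1035, 0.0644]
orientation: [[0.968, -0.249, -0.003], [-0.249, -0.968, -0.003], [-0.002, 0.003, -1.0]]
wrist_force: [-3.3, -8.8, 0.5]
finger_gap: 0.0259
```

Emit:
servo_tool --steps '[[[0,0,0.001,0,0,0],[0,0,0,0,0,0],[0,0,0,0,0,0]]]'

```text
clock: 10.68
tool_pos: [0.5622, 0.1034, 0.0635]
orientation: [[0.968, -0.25, -0.003], [-0.25, -0.968, -0.003], [-0.002, 0.003, -1.0]]
wrist_force: [-2.4, -9.0, 1.4]
finger_gap: 0.0259
```

Emit:
servo_tool --steps '[[[0,0,0.001,0,0,0],[0,0,0,0,0,0],[0,0,0,0,0,0]]]'

```text
clock: 10.93
tool_pos: [0.5623, 0.1033, 0.0626]
orientation: [[0.968, -0.25, -0.003], [-0.25, -0.968, -0.003], [-0.002, 0.003, -1.0]]
wrist_force: [-3.8, -8.7, 2.3]
finger_gap: 0.0259
```

```bash
python3 -c "
from h import *
cl()"
```

```text
clamp pin x 76.7 y 0.7 tipz 15.8 | F x -9.43 y 0.79 z 2.29 | t 10.93
```

Emit:
servo_tool --steps '[[[-0.0001,0.001,0,0,0,0],[0,0,0,0,0,0],[0,0,0,0,0,0]]]'

```text
clock: 11.18
tool_pos: [0.5622, 0.103, 0.0627]
orientation: [[0.968, -0.249, -0.002], [-0.249, -0.968, -0.002], [-0.002, 0.002, -1.0]]
wrist_force: [-1.7, -6.9, 3.3]
finger_gap: 0.0259
```

Emit:
servo_tool --steps '[[[-0.0001,0.001,0,0,0,0],[0,0,0,0,0,0],[0,0,0,0,0,0]]]'

```text
clock: 11.43
tool_pos: [0.5623, 0.1028, 0.0629]
orientation: [[0.969, -0.249, -0.001], [-0.249, -0.969, -0.001], [-0.001, 0.001, -1.0]]
wrist_force: [-1.9, -5.1, 0.9]
finger_gap: 0.0254
```

```bash
python3 -c "
from h import *
cl()"
```

```text
clamp pin x 76.2 y 0.5 tipz 16.1 | F x -5.40 y 0.17 z 0.93 | t 11.43
```

Emit:
servo_tool --steps '[[[0.0001,-0.0015,0,0,0,0],[0,0,0,0,0,0],[0,0,0.001,0,0,0],[0,0,0,0,0,0],[0,0,0,0,0,0]]]'

```text
clock: 11.85
tool_pos: [0.5624, 0.1033, 0.0617]
orientation: [[0.968, -0.249, -0.002], [-0.249, -0.968, -0.002], [-0.002, 0.003, -1.0]]
wrist_force: [-1.3, -7.9, 3.8]
finger_gap: 0.026
```

Emit:
servo_tool --steps '[[[0,0,0.001,0,0,0],[0,0,0,0,0,0],[0,0,0,0,0,0]]]'

```text
clock: 12.1
tool_pos: [0.5624, 0.1032, 0.0608]
orientation: [[0.968, -0.249, -0.002], [-0.249, -0.968, -0.002], [-0.002, 0.003, -1.0]]
wrist_force: [-3.5, -8.2, 3.2]
finger_gap: 0.0258
```

```bash
python3 -c "
from h import *
cl()"
```

```text
clamp pin x 76.6 y 0.5 tipz 14.0 | F x -8.83 y 0.68 z 3.20 | t 12.10
```

Emit:
servo_tool --steps '[[[0,0,0.001,0,0,0],[0,0,0,0,0,0],[0,0,0,0,0,0]]]'

```text
clock: 12.35
tool_pos: [0.5625, 0.1032, 0.0599]
orientation: [[0.968, -0.249, -0.002], [-0.249, -0.968, -0.002], [-0.001, 0.003, -1.0]]
wrist_force: [-2.8, -7.9, 4.8]
finger_gap: 0.0256
```

Emit:
servo_tool --steps '[[[-0.0001,0.0015,0,0,0,0],[0,0,0,0,0,0],[0,0,0,0,0,0]]]'

```text
clock: 12.6
tool_pos: [0.5625, 0.1027, 0.06]
orientation: [[0.969, -0.249, -0.001], [-0.249, -0.969, -0.001], [-0.001, 0.001, -1.0]]
wrist_force: [-1.1, -5.6, 1.2]
finger_gap: 0.0254
```

```bash
python3 -c "
from h import *
cl()"
```

```text
clamp pin x 76.2 y 0.3 tipz 13.2 | F x -5.69 y -0.73 z 1.21 | t 12.60
```

Emit:
servo_tool --steps '[[[-0.0001,0.001,0,0,0,0],[0,0,0,0,0,0],[0,0,0,0,0,0]]]'

```text
clock: 12.85
tool_pos: [0.5624, 0.1026, 0.06]
orientation: [[0.969, -0.248, -0.0], [-0.248, -0.969, -0.0], [-0.0, 0.0, -1.0]]
wrist_force: [0.1, -5.1, 1.4]
finger_gap: 0.0257
```

Emit:
servo_tool --steps '[[[-0.0001,0.001,0,0,0,0],[0,0,0,0,0,0],[0,0,0,0,0,0]]]'

```text
clock: 13.1
tool_pos: [0.5623, 0.1024, 0.06]
orientation: [[0.969, -0.248, 0.0], [-0.248, -0.969, 0.0], [-0.0, -0.0, -1.0]]
wrist_force: [0.9, -4.5, 2.0]
finger_gap: 0.0257
```

Emit:
servo_tool --steps '[[[-0.0001,0.001,0,0,0,0],[0,0,0,0,0,0],[0,0,0,0,0,0]]]'

```text
clock: 13.35
tool_pos: [0.562, 0.1021, 0.06]
orientation: [[0.969, -0.247, 0.0], [-0.247, -0.969, 0.001], [0.0, -0.001, -1.0]]
wrist_force: [2.3, -0.0, 0.8]
finger_gap: 0.0255
```

```bash
python3 -c "
from h import *
cl()"
```

```text
clamp pin x 75.4 y 0.6 tipz 13.2 | F x 0.73 y -2.20 z 0.78 | t 13.35
```

Emit:
servo_tool --steps '[[[0,0.0005,-0.001,0,0,0],[0,0,-0.001,0,0,0],[0,0,0,0,0,0],[0,0,0,0,0,0]]]'

```text
clock: 13.68
tool_pos: [0.5609, 0.1014, 0.0617]
orientation: [[0.969, -0.247, -0.001], [-0.247, -0.969, 0.001], [-0.002, -0.0, -1.0]]
wrist_force: [0.8, 1.3, -0.2]
finger_gap: 0.0257
```

Emit:
servo_tool --steps '[[[0,0,-0.001,0,0,0],[0,0,-0.001,0,0,0],[0,0,0,0,0,0],[0,0,0,0,0,0]]]'

```text
clock: 14.02
tool_pos: [0.5609, 0.1006, 0.0636]
orientation: [[0.969, -0.248, -0.002], [-0.248, -0.969, -0.0], [-0.002, 0.0, -1.0]]
wrist_force: [1.2, -0.7, -1.5]
finger_gap: 0.0255
```

Run:
```python
from h import *
cl();go([.562,.102,.06],-104.3)
i=capture('scene');cv2.imwrite('pics/s7.png',i)
u,v=proj('scene',[.573,.13,.03]).astype(int)
a=cv2.resize(i[v-20:v+20,u-26:u+27],(800,600),interpolation=3);cv2.imwrite('pics/c7.png',a)
```

```text
clamp pin x 73.7 y 1.1 tipz 16.8 | F x -0.29 y -1.40 z -1.53 | t 14.02
pos [0.5609 0.1006 0.0636] yang -104.34 gap 0.0255 F [ 1.23 -0.72 -1.53] t 14.0167
shift [ 0.0007 -0.0016  0.0036]
turn [ 0.0005  0.0016 -0.0007]
```

View pics/c7.png

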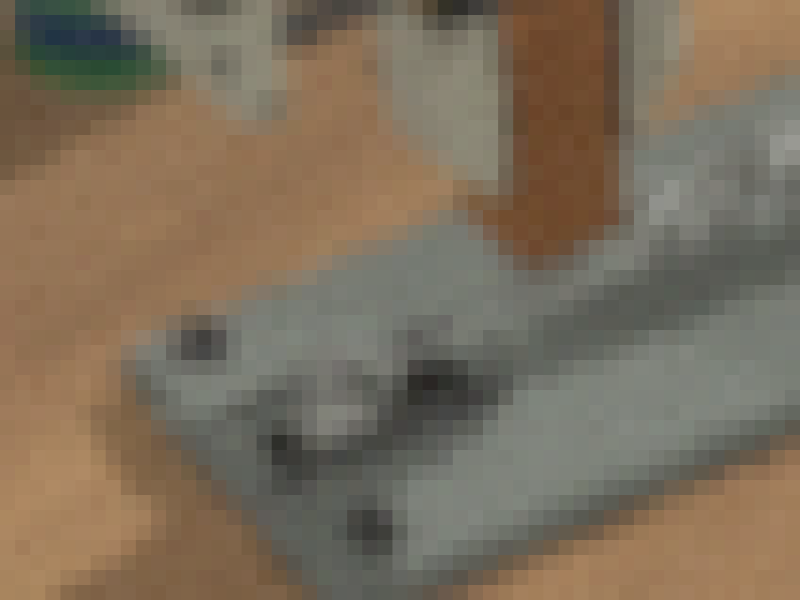

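Emit:
servo_tool --steps '[[[0.001,0,0,0,0,0],[0,0,0,0,0,0],[0,0,-0.003,0,0,0],[0,0,-0.003,0,0,0],[0,0,-0.004,0,0,0],[0,0,-0.006,0,0,0],[0,0,0,0,0,0],[0,0,0,0,0,0]]]'

```text
clock: 14.73
tool_pos: [0.5627, 0.1008, 0.0804]
orientation: [[0.969, -0.248, 0.0], [-0.248, -0.969, 0.001], [0.0, -0.001, -1.0]]
wrist_force: [-0.8, 1.6, -1.5]
finger_gap: 0.0255
```

Run:
```python
from h import *
cl()
```

```text
clamp pin x 74.4 y -0.5 tipz 33.6 | F x 1.24 y 1.30 z -1.54 | t 14.73
```

Emit:
servo_tool --steps '[[[0,0,-0.02,0,0,0],[0,0,-0.03,0,0,0],[0,0,-0.03,0,0,0],[0,0,0,0,0,0],[0,0,0,0,0,0]]]'

```text
clock: 15.15
tool_pos: [0.5635, 0.1009, 0.1614]
orientation: [[0.969, -0.248, 0.003], [-0.248, -0.969, 0.001], [0.002, -0.002, -1.0]]
wrist_force: [-0.1, -0.2, -2.8]
finger_gap: 0.0258
```

Run:
```python
from h import *
cl();go([.5528,-.2510,.157],-104.33)
i=capture('scene');cv2.imwrite('pics/s8.png',i)
u,v=proj('scene',[.573,.13,.03]).astype(int)
a=cv2.resize(i[v-24:v+16,u-16:u+37],(800,600),interpolation=3);cv2.imwrite('pics/c8.png',a)
print(u-16,v-24)
```

```text
clamp pin x 74.8 y -1.2 tipz 114.6 | F x -0.19 y 0.03 z -2.79 | t 15.15
pos [0.5635 0.1009 0.1614] yang -104.34 gap 0.0258 F [-0.09 -0.17 -2.79] t 15.15
shift [0.0768 0.3436 0.004 ]
turn [-0.0018 -0.0022 -0.0001]
202 236
```

View pics/c8.png

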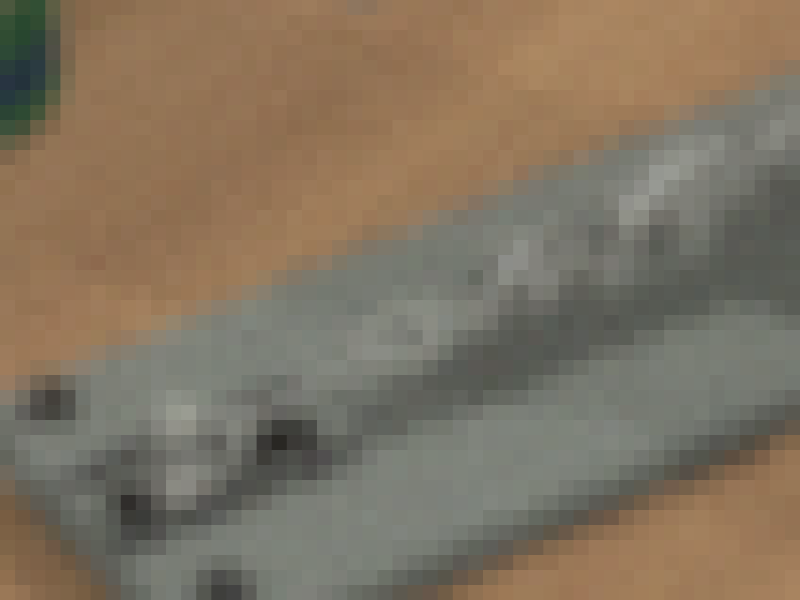

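Run:
```python
from h import *
for x in(120,122,124,126): print(x,[proj('scene',[*(C0+EX*x/1000),z]).round(1).tolist() for z in(.0295,.0145)])
print("eye",[(z,proj('scene',[*(C0+EX*.0737),z]).round(1).tolist()) for z in(.020,.024,.03,.038)])
for n in("0","8"):
    g=cv2.cvtColor(cv2.imread(f'pics/{"scene0" if n=="0" else "s8"}.png'),cv2.COLOR_BGR2GRAY);print(g[256:275,206:236])
```

```text
120 [[214.9, 262.7], [215.3, 266.4]]
122 [[214.4, 263.0], [214.7, 266.7]]
124 [[213.8, 263.2], [214.2, 266.9]]
126 [[213.3, 263.5], [213.6, 267.1]]
eye [(0.02, [227.9, 259.7]), (0.024, [227.8, 258.7]), (0.03, [227.8, 257.2]), (0.038, [227.6, 255.3])]
[[121 125 124 125 127 127 127 130 127 129 127 123 124 125 125 122 124 123
  127 132 131 128 127 132 143 132 119 126 124 121]
 [122 123 127 126 127 129 131 132 126 125 124 123 123 123 121 122 119 120
  123 123 125 128 128 131 133 128 124 123 122 122]
 [125 127 125 125 129 128 125 127 123 124 126 122 123 120 122 122 123 122
  121 119 119 126 126 121 122 126 125 121 122 121]
 [125 124 124 125 122 123 121 123 124 121 126 121 122 120 120 120 123 126
  123 119 121 123 124 123 122 121 123 116 109 106]
 [124 125 122 123 120 122 124 124 125 122 122 123 121 118 117 115 119 124
  122 119 121 122 121 122 124 114 115 115 102  95]
 [103 116 120 123 123 121 124 123 127 122 123 121 115 111 100  97 109 120
  118 122 121 123 122 121 114  99 103 116 103  94]
 [ 80 110 119 123 124 123 129 137 131 125 114 108  99  83  82  97 114 119
  122 124 124 122 123 113
[... 3202 characters left out ...]
 96 106 118 125 125 127
  130 126 127 128 127 127 126 127 128 128 132 129]
 [ 99 107 100  86  58  59  75  85  79  84  95 108 120 124 125 126 127 125
  128 128 131 128 127 129 128 127 129 129 120 119]
 [ 91  96  98  89  73  71  81  98 107 111 122 124 125 128 127 128 126 126
  129 126 127 128 130 128 128 124 121 114 107 102]
 [ 87  93  94  87  84  96 102 117 122 124 125 125 129 127 128 129 128 126
  128 127 127 127 124 123 121 114 104  98  93  91]
 [ 92  91  93  96 106 118 124 123 123 116 109 111 124 126 128 127 127 128
  124 128 125 127 119 111 104  97  89  94  92  96]
 [101  95  91  93 107 118 123 123 118  96  78  86 104 119 124 126 130 127
  126 122 121 110 101  92  88  85  91  97 112 120]]
```

Emit:
servo_tool --steps '[[[0.0085,0.038,0,0,0,0],[0.0085,0.038,0,0,0,0],[0.0085,0.038,0,0,0,0],[0.0085,0.038,0,0,0,0],[0.0085,0.038,0,0,0,0],[0.0085,0.038,0,0,0,0],[0.0085,0.038,0,0,0,0],[0.0085,0.038,0,0,0,0]]]'

```text
clock: 15.87
tool_pos: [0.5515, -0.2123, 0.1579]
orientation: [[0.969, -0.247, -0.004], [-0.247, -0.969, 0.001], [-0.004, -0.0, -1.0]]
wrist_force: [0.9, 0.5, -0.9]
finger_gap: 0.0255
```

Emit:
servo_tool --steps '[[[0.0085,0.038,0,0,0,0],[0,0,0,0,0,0],[0,0,0,0,0,0],[0,0,0,0,0,0],[0,0,0,0,0,0]]]'

```text
clock: 16.28
tool_pos: [0.5516, -0.2477, 0.1587]
orientation: [[0.969, -0.246, -0.003], [-0.246, -0.969, 0.002], [-0.003, -0.001, -1.0]]
wrist_force: [0.3, 0.2, -1.7]
finger_gap: 0.0255
```

Run:
```python
from h import *
go([.5528,-.2510,.1],-104.33)
ims=[]
for n in range(4): ims.append(capture('top').astype(float))
s=np.mean([capture('scene').astype(float) for _ in range(3)],0).astype(np.uint8);j=np.mean(ims,0).astype(np.uint8)
cv2.imwrite('pics/t9.png',j);cv2.imwrite('pics/s9.png',s)
out=[]
for n,f,z in(("top","top0",.0295),("top","t9",.0295),("scene","scene0",.0295),("scene","s9",.0295)):
    im=cv2.imread(f"pics/{f}.png")
    P=np.array([[proj(n,[*(C0+EX*x/1000+EY*y/1000),z]) for x in (60,140)] for y in(9,-7)])
    M=cv2.getPerspectiveTransform(np.float32([[0,0],[800,0],[0,146],[800,146]]),np.float32(P.reshape(4,2)))
    w=cv2.warpPerspective(im,M,(800,146),flags=cv2.INTER_CUBIC|cv2.WARP_INVERSE_MAP)
    for x in range(60,140,5): cv2.line(w,((x-60)*10,0),((x-60)*10,8),(0,0,255),1)
    out.append(w)
cv2.imwrite("pics/rect9.png",np.vstack(out))
```

```text
pos [ 0.5516 -0.2477  0.1587] yang -104.21 gap 0.0255 F [ 0.32  0.19 -1.72] t 16.2833
shift [0.0021 0.003  0.0587]
turn [-0.0011  0.0029  0.002 ]
```

View pics/rect9.png

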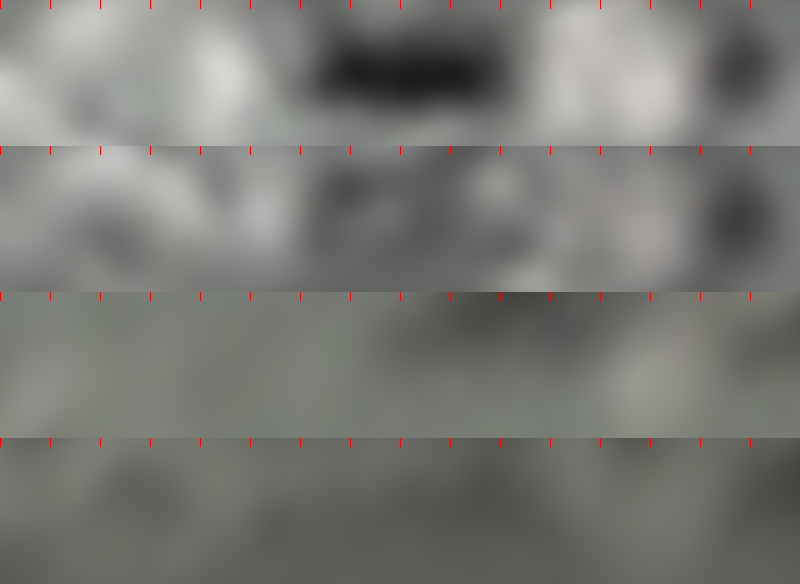

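Row 2 (top view) puts the eye at x≈72, so the loop is at ≈120, while the post is at ≈124.3. The difference of about 4.5 mm matches bearing on the shank, and the head's bright top is uncovered, so the loop is caught. Returning the puller now.

Emit:
servo_tool --steps '[[[0.002,0.003,0.02,-0.001,0.003,0.001],[0,0,0.02,0,0,0],[0,0,0.01,0,0,0],[0,0,0,0,0,0],[0,0,0,0,0,0],[0,0,0,0,0,0]]]'

```text
clock: 17.13
tool_pos: [0.5536, -0.2532, 0.1107]
orientation: [[0.969, -0.248, 0.003], [-0.248, -0.969, -0.002], [0.003, 0.001, -1.0]]
wrist_force: [-0.9, 0.8, -1.3]
finger_gap: 0.026
```

Run:
```python
from h import *
go([.5528,-.2510,.0528],-104.33)
```

```text
pos [ 0.5536 -0.2532  0.1107] yang -104.39 gap 0.026 F [-0.85  0.83 -1.34] t 17.1333
shift [-0.0016 -0.002   0.0579]
turn [ 0.0011 -0.0032 -0.001 ]
```

Emit:
servo_tool --steps '[[[-0.0012,-0.0016,0,0.001,-0.003,0],[0,0,0.008,0,0,0],[0,0,0.008,0,0,0],[0,0,0,0,0,0],[0,0,0,0,0,0],[0,0,0,0,0,0],[0,0,0,0,0,0]]]'

```text
clock: 17.72
tool_pos: [0.5523, -0.2514, 0.0938]
orientation: [[0.969, -0.249, -0.001], [-0.249, -0.969, 0.0], [-0.001, 0.0, -1.0]]
wrist_force: [0.1, 1.1, -1.2]
finger_gap: 0.026
```

Run:
```python
from h import *
go([.5528,-.2510,.0528],-104.33)
```

```text
pos [ 0.5523 -0.2514  0.0938] yang -104.4 gap 0.026 F [ 0.06  1.12 -1.23] t 17.7167
shift [ 0.0004 -0.0005  0.041 ]
turn [ 0.0001  0.0008 -0.0012]
```

Emit:
servo_tool --steps '[[[0.0004,-0.0004,0.005,0,0,0],[0,0,0.005,0,0,0],[0,0,0.005,0,0,0],[0,0,0.005,0,0,0],[0,0,0.005,0,0,0],[0,0,0.005,0,0,0],[0,0,0,0,0,0],[0,0,0,0,0,0]]]'

```text
clock: 18.38
tool_pos: [0.5524, -0.2509, 0.0633]
orientation: [[0.969, -0.249, -0.002], [-0.249, -0.969, 0.0], [-0.002, -0.0, -1.0]]
wrist_force: [-0.2, 0.6, -1.1]
finger_gap: 0.0259
```

Run:
```python
from h import *
go([.5528,-.2510,.0528],-104.33)
```

```text
pos [ 0.5524 -0.2509  0.0633] yang -104.39 gap 0.0259 F [-0.22  0.56 -1.06] t 18.3833
shift [ 0.0004 -0.      0.0105]
turn [-0.      0.0018 -0.0011]
```

Emit:
servo_tool --steps '[[[0.0004,0,0.004,0,0,0],[0,0,0.004,0,0,0],[0,0,0.002,0,0,0],[0,0,0,0,0,0],[0,0,0,0,0,0],[0,0,0,0,0,0]]]'

```text
clock: 18.88
tool_pos: [0.5531, -0.2512, 0.0538]
orientation: [[0.969, -0.249, -0.001], [-0.249, -0.969, 0.0], [-0.001, 0.0, -1.0]]
wrist_force: [0.6, 0.7, -1.2]
finger_gap: 0.026
```

Run:
```python
from h import *
go([.5528,-.2510,.0528],-104.33)
```

```text
pos [ 0.5531 -0.2512  0.0538] yang -104.4 gap 0.026 F [ 0.56  0.7  -1.22] t 18.8833
shift [-0.0004 -0.0001  0.001 ]
turn [ 0.      0.0008 -0.0012]
```

Emit:
servo_tool --steps '[[[0,0,0.001,0,0,0],[0,0,0,0,0,0],[0,0,0,0,0,0]]]'

```text
clock: 19.13
tool_pos: [0.5531, -0.2511, 0.0528]
orientation: [[0.969, -0.249, -0.001], [-0.249, -0.969, 0.0], [-0.001, 0.0, -1.0]]
wrist_force: [0.3, 0.1, -1.3]
finger_gap: 0.0257
```

Emit:
servo_tool --steps '[[[0,0,0,0,0,0],[0,0,0,0,0,0],[0,0,0,0,0,0],[0,0,0,0,0,0],[0,0,0,0,0,0]]]' --grip -0.1

```text
clock: 19.55
tool_pos: [0.5531, -0.2511, 0.0528]
orientation: [[0.969, -0.249, -0.001], [-0.249, -0.969, 0.0], [-0.001, 0.0, -1.0]]
wrist_force: [0.4, 0.9, -1.0]
finger_gap: 0.0498
```

Emit:
servo_tool --steps '[[[0,0,-0.006,0,0,0],[0,0,-0.015,0,0,0],[0,0,-0.025,0,0,0],[0,0,-0.035,0,0,0],[0,0,-0.035,0,0,0],[0,0,-0.035,0,0,0],[0,0,0,0,0,0],[0,0,0,0,0,0]]]'

```text
clock: 20.22
tool_pos: [0.5546, -0.2517, 0.2066]
orientation: [[0.969, -0.249, 0.004], [-0.249, -0.969, -0.002], [0.004, 0.0, -1.0]]
wrist_force: [-0.4, -0.0, -1.1]
finger_gap: 0.0507
```

Emit:
servo_tool --steps '[[[-0.02,0.03,0,0,0,0],[-0.02,0.03,0,0,0,0],[-0.02,0.03,0,0,0,0],[-0.02,0.03,0,0,0,0],[-0.02,0.03,0,0,0,0],[-0.02,0.03,0,0,0,0],[0,0,0,0,0,0],[0,0,0,0,0,0]]]'

```text
clock: 20.88
tool_pos: [0.3895, -0.397, 0.203]
orientation: [[0.967, -0.253, -0.003], [-0.253, -0.967, 0.001], [-0.003, -0.0, -1.0]]
wrist_force: [0.7, 0.8, -0.9]
finger_gap: 0.0505
```

Run:
```python
from h import *
go([.5528,-.2510,.0528],-104.33)
T=[capture('top') for _ in range(3)];S=[capture('scene') for _ in range(3)]
j=np.mean(T,0).astype(np.uint8);s=np.mean(S,0).astype(np.uint8)
cv2.imwrite('pics/t10.png',j);cv2.imwrite('pics/s10.png',s)
h=cv2.cvtColor(j,cv2.COLOR_BGR2HSV)[190:202,304:316];m=cv2.inRange(h,(0,0,40),(179,75,130))
n,l,st,ce=cv2.connectedComponentsWithStats(m)
for i in range(1,n):print("cap",ce[i]+[304,190],st[i],onz('top',*(ce[i]+[304,190]),.099))
for nme,im in(("scene0",cv2.imread('pics/scene0.png')),("now",s)):
    h=cv2.cvtColor(im,cv2.COLOR_BGR2HSV)[188:222,280:303];m=cv2.inRange(h,(3,130,40),(16,255,150))
    n,l,st,ce=cv2.connectedComponentsWithStats(m);i=1+np.argmax(st[1:,4]);print(nme,ce[i],st[i])
a=cv2.imread('pics/s9.png').astype(int)[250:275,205:240];print("clamp diff s9-now",np.abs(a-s.astype(int)[250:275,205:240]).mean())
b=cv2.imread('pics/t9.png').astype(int)[180:205,190:240];print("t9-now",np.abs(b-j.astype(int)[180:205,190:240]).mean())
g=cv2.cvtColor(s,cv2.COLOR_BGR2GRAY);print(g[260:269,208:232])
```

```text
pos [ 0.3895 -0.397   0.203 ] yang -104.68 gap 0.0505 F [ 0.68  0.78 -0.87] t 20.8833
shift [ 0.1214 -0.1826  0.1498]
turn [-0.0001  0.003  -0.0061]
cap [310.11111111 194.27777778] [ 4  2  5  5 18] [ 0.55310071 -0.25135967  0.099     ]
scene0 [11.03389831 15.93220339] [  7   9   9  16 118]
now [11.025      15.80833333] [  7   8   9  17 120]
clamp diff s9-now 11.678857142857144
t9-now 20.0016
[[127 125 126 126 125 126 125 123 125 124 123 124 123 120 124 129 129 124
  127 127 120 115 106  96]
 [123 124 125 124 127 127 125 126 124 122 116 111 110 115 125 123 123 121
  117 108  96  98  94  94]
 [121 125 124 125 132 138 136 129 120 115 106 101 112 116 122 115 105 108
  105  97  94  94  95  94]
 [123 124 124 125 139 151 150 136 127 125 123 104 100  98 103 110 111 102
   96  95  94  97  97  98]
 [124 125 121 117 130 143 139 120 119 128 119  83  61  61  74 104 110 100
   95  97  98 108 115 116]
 [121 113 105  97 109 120 117 104  95 118 100  53  44  55  62  86  94  90
  103 113 115 121 124 124]
 [102  90  81  90 101 110 115 112 105 110  86  59  69  77  71  74  86 100
  117 127 127 125 125 125]
 [ 84  89  89  97 108 130 132 125 111  95  82  75  78  81  79  94 106 116
  122 125 127 126 126 126]
 [ 96  85  74  88 110 136 135 114  97  81  77  81  94 106 107 115 123 124
  124 125 127 125 124 124]]
```

Run:
```python
from h import *
j=cv2.cvtColor(cv2.imread('pics/t10.png'),cv2.COLOR_BGR2GRAY).astype(np.float32)
o=cv2.cvtColor(cv2.imread('pics/top0.png'),cv2.COLOR_BGR2GRAY).astype(np.float32)
for nm,g,xs in(("before eye z38",o,range(8,40,2)),("now z27",j,range(56,90,2)),("now z22",j,range(98,138,2))):
    z={'8':.038,'7':.027,'2':.022}[nm[-1]];print(nm)
    for y in(-8,-4,1,6,10):
        print(y,[int(cv2.getRectSubPix(g,(1,1),tuple(map(float,proj("top",[*(C0+EX*x/1000+EY*y/1000),z]))))[0,0]) for x in xs])
```

```text
before eye z38
-8 [158, 156, 158, 162, 167, 174, 179, 180, 179, 177, 174, 171, 167, 164, 161, 161]
-4 [160, 156, 154, 157, 163, 174, 181, 172, 169, 175, 180, 187, 184, 178, 171, 165]
1 [155, 148, 149, 150, 157, 165, 145, 126, 133, 139, 151, 166, 180, 192, 171, 155]
6 [126, 127, 126, 133, 143, 146, 139, 143, 154, 154, 154, 136, 122, 124, 126, 129]
10 [122, 124, 127, 127, 130, 136, 141, 145, 141, 134, 131, 122, 118, 123, 127, 126]
now z27
-8 [153, 155, 156, 154, 153, 153, 156, 162, 163, 162, 160, 157, 155, 153, 150, 146, 140]
-4 [147, 150, 161, 164, 163, 156, 147, 143, 141, 145, 152, 155, 155, 156, 160, 159, 152]
1 [134, 143, 155, 163, 164, 152, 140, 134, 131, 142, 157, 168, 170, 165, 173, 186, 178]
6 [132, 128, 131, 136, 150, 162, 170, 175, 176, 177, 171, 167, 150, 136, 147, 155, 151]
10 [125, 125, 126, 127, 127, 132, 143, 154, 162, 150, 124, 133, 139, 139, 142, 139, 136]
now z22
-8 [124, 125, 127, 131, 133, 136, 149, 157, 161, 163, 159, 160, 164, 160, 153, 142, 127, 116, 123, 131]
-4 [127, 122, 120, 128, 138, 148, 154, 139, 133, 147, 150, 161, 175, 184, 188, 173, 155, 128, 108, 112]
1 [124, 136, 122, 110, 123, 140, 149, 148, 144, 150, 166, 182, 186, 192, 188, 181, 151, 112, 88, 70]
6 [104, 103, 103, 100, 104, 124, 152, 164, 159, 163, 176, 173, 165, 161, 158, 143, 120, 108, 97, 98]
10 [120, 130, 130, 118, 108, 108, 119, 140, 153, 151, 146, 135, 130, 129, 122, 110, 101, 102, 105, 111]
```

```bash
python3 -c "
from h import *
s=status.sense();print(s['clock'],np.abs(s['dq']).max());print(ctrl.close_job())"
```

```text
21.1833 0.005815207573386077
the job is handed in; nothing more can be done
None
```

I hooked the spring over the anchor post with the wooden puller, stood the puller back in the plywood holder and handed the job in at about 21 s. I could not measure the loop's height directly. That it is caught under the head is inferred from several checks that agree.

- **Pull and catch:** the measured pull was close to the 1.6 N plus 160 N/m given. I drew the spring out to about 53 mm and pressed with up to about 6 N while easing back. The post then took the load, with the pull on the puller falling from about 9 N to 0.
- **Caught loop:** after I withdrew the puller the spring stayed stretched about 48 mm, with the loop sitting 4 to 5 mm short of the post's centre. That fits the loop bearing on the shank; bearing on the head's side would give about 1.8 mm. The top of the head is uncovered. The pull eye is about 27 mm up, which fits a loop centre near 22 mm.
- **Puller:** its cap and handle are back within about 0.5 mm of where they started, and the gripper is clear of everything.
- **Oddities:** while easing back under the head I did not feel a separate slip onto the shank. The two pink look-alikes fell over early on while the gripper was far above them; they are not on the list of things to leave in place. I took no final measurement of the listed bystanders; the arm stayed well clear of them.

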